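# Pack the spinner heads in the kit tray, scraper on top

## Robot

A 7-joint arm with a two-finger parallel gripper is mounted at the origin on the work surface. World frame = base frame: x ahead of the robot, y to its left, z up, the work surface at z = 0. Lengths are in mm, angles in rad, forces in N, time in s.
With the tool pointing down it reaches from about 350 to 900 mm from the base axis. Payload 19.9 kg.
Tool frame: the origin (TCP) lies at the very end of the fingers, on their centre line; the grasp point (between the pads) lies robot.grip_depth behind it (robot.grip_depth is the distance from the TCP to the grasp point, in mm); x points along the fingers, y is the direction in which the jaws open and shut, and the axes are right-handed (so a half turn about x gives the same grasp; the last joint's range is limited). The gripper opens to 85 mm and grips with 20 to 120 N. Pads are 22 mm wide; open, the fingers measure 114 mm over their backs; the gripper's body (76 mm by 85 mm) begins 54 mm behind the grasp point. The pads swing forward as they close: fully open they stand 13 mm farther back than shut.
Start: joints at [-1.179, 0.417, -0.01, 1.614, 0.005, 1.111, -0.053], TCP at [262.688, 567.094, 231.26] pointing down, gripper open.
Joint ranges: [-2.81, 2.81], [-0.39, 2.02], [-1.27, 1.25], [0.06, 2.57], [-1.19, 4.33], [0.19, 2], [-2.82, 2.82]. Speed limits (rad/s): [1.89, 1.89, 2.39, 2.39, 3.01, 3.01, 3.01].

## Interface

Orientations are given as a unit quaternion [w, x, y, z].
In Python, from rig import robot, optics gives the robot as it stands. The module is installed in compiled form; this text tells all that it offers.
- The arm moves only by the tool drive_tool, never from a script. Its argument "deltas" is a list of rows, each a list of 7 numbers: the shift along the tool's x, y, z in m, then the turn, a rotation vector about the tool's x, y, z in rad, then the finger opening in m, from 0 to 0.0854. In form: [[dx, dy, dz, ax, ay, az, gripper], ...]. A call has 1 to 20 rows; each row shifts and turns the commanded pose from where the row before left it, along the tool's axes as they then stand; what a row does not reach is not made up. A row lasts 1/12 s, in which the tool goes at most 41.7 mm and 7.16 degrees, less where a joint would pass 70% of its speed; a pose out of reach is approached as far as the arm can. A call is refused whole if a number of a shift passes 0.0417 or a number of a turn 0.125, either way. A call with a gripper value outside its range is refused whole. The fingers move at their own pace and stop on an object; "grip_force" is the grip in N (left out, the last holds). Time passes only in rows, so rows that do not move let the fingers close. It gives the time, the measured TCP pose, the force and the opening at its end, in the units of the state.
- robot.get_obs(): the state, without advancing time (a new reading comes with each control period).
- optics.snapshot(name): name is "scene" or "side" or "wrist"; returns a dict with "frame" (400x640x3 uint8, red, green, blue), "fx", "fy", "cx", "cy" (pixels), "R" (3x3) and "t" (3): a world point X has camera coordinates R X + t; the wrist camera has in their place "hand_eye" (4x4, takes a point from camera to tool coordinates, whose origin is the TCP and whose axes are the tool frame's). Camera axes: x right, y down, z forward; pixel columns grow to the right and rows downward; lengths in mm; the calibration is good to about 2 mm. A picture is of the moment at which its call begins: read the wrist's pose just before it. There is no depth.
- robot.hand_in(): hands the job in, once; it reports no verdict.
Trained networks look in the newest picture that a camera, given by its name, has taken for a name from the list of things; names that differ only in an ending like _2 or _b are one class to them, and where a whole thing is asked for, a point or a joint stands for the part that bears it (a point fixed in the world has none). Each returns a list of dicts, best first, with "conf" (0 to 1); they miss things now and then, are a little off and sometimes report something else, mostly with a low value. They report only what shows in the picture. A call takes as long as a camera call. They do not tell look-alikes from the thing itself.
- optics.search_frame(name, camera): "at" ([column, row] as shares, 0 to 1, of the picture: columns of its width, rows of its height, amid what is visible of it).
The state is a dict: "time_s": time; "q": joint angles; "qd": joint speeds; "effort": joint torques, N m; "tcp_pos": TCP position; "orientation": TCP orientation; "ft_force": force on the tool from outside, world axes, zero at the start; "ft_torque": the same for the moment, N m; "width": opening from 0.0 (shut) to 1.0 (fully open).
Only numpy, scipy, OpenCV 4.12 (cv2) and the standard library are available. Lean on these libraries where they do the work, as an engineer would, in place of code of your own. Each camera call takes 0.05 s, during which the arm holds its last target.

## Task

Pack away the candy floss spares: set the three metal spinner heads (discs with a hub) flat in the tray's round wells, each in the well of its own size: small in small, medium in medium, large in large. Only when all three are in, lay the long scraper on top, flat and centred lengthwise along the tray, resting in the gaps of the two end panels. Leave the two capped jars that stand among the heads upright where they are.

Things in the scene. Friction and masses are not known exactly. Their poses are not given: they have to be found in the camera images.
- head_small: small spinner head, loose: dark steel disc 36 mm in diameter, 14 mm high, with a steel hub 20 mm in diameter rising from the middle of its top to 38 mm above the underside (24 mm of hub to grip). The three heads differ only in disc diameter (36, 48, 60 mm). Origin: centre of the underside, z up along the hub. Stands on its flat underside; 40 to 190 g.
- head_medium: medium spinner head, loose: dark steel disc 48 mm in diameter, 14 mm high, with a steel hub 20 mm in diameter rising from the middle of its top to 38 mm above the underside (24 mm of hub to grip). The three heads differ only in disc diameter (36, 48, 60 mm). Origin: centre of the underside, z up along the hub. Stands on its flat underside; 40 to 190 g.
- head_large: large spinner head, loose: dark steel disc 60 mm in diameter, 14 mm high, with a steel hub 20 mm in diameter rising from the middle of its top to 38 mm above the underside (24 mm of hub to grip). The three heads differ only in disc diameter (36, 48, 60 mm). Origin: centre of the underside, z up along the hub. Stands on its flat underside; 40 to 190 g.
- scraper: pan scraper lying flat, loose, 310 mm long (x axis), flat underside: wooden handle 20 mm wide, 18 mm high from x = -155 to +80 mm, then a steel blade 34 mm wide, 4 mm thick to x = +155 mm. Origin: middle of its length, on the underside, z up. Centre of mass within 40 mm of the origin, towards the blade; 0.1 to 0.19 kg. It may lie on the tray either way round.
- tray: grey tray, fixed, 270 mm (x) by 100 mm (y), side walls 14 mm high. At x = -132 and +132 mm an end panel, 6 mm thick, top edge 55 mm above the table; on it two lugs up to 69 mm leave a 54 mm gap centred on y = 0 for the scraper, whose underside then is 55 mm above the table, 9 mm over the packed hubs. Origin: centre of the underside, on the table, z up. Stands lengthwise from the robot, left or right.
- well_small: small well, for the small head: white round dish fixed in the tray, 52 mm inside, 60 mm outside diameter, floor 4 mm thick, lip 8 mm above its floor; the matching disc has 8 mm of play all round. The wells (52, 64, 76 mm inside) stand in a row along the tray's middle, 86 mm apart, in varying order. Origin: centre of the underside, 4 mm above the table, z up.
- well_medium: medium well, for the medium head: white round dish fixed in the tray, 64 mm inside, 72 mm outside diameter, floor 4 mm thick, lip 8 mm above its floor; the matching disc has 8 mm of play all round. The wells (52, 64, 76 mm inside) stand in a row along the tray's middle, 86 mm apart, in varying order. Origin: centre of the underside, 4 mm above the table, z up.
- well_large: large well, for the large head: white round dish fixed in the tray, 76 mm inside, 84 mm outside diameter, floor 4 mm thick, lip 8 mm above its floor; the matching disc has 8 mm of play all round. The wells (52, 64, 76 mm inside) stand in a row along the tray's middle, 86 mm apart, in varying order. Origin: centre of the underside, 4 mm above the table, z up.
- jar1: green, a capped glass jar, 44 mm in diameter and about 64 mm high, standing loose among the heads (0.14 kg); not to be moved. Origin at the centre of the underside, z up.
- jar2: amber, a capped glass jar, 44 mm in diameter and about 64 mm high, standing loose among the heads (0.14 kg); not to be moved. Origin at the centre of the underside, z up.
Not all that is in view belongs to the job. Leave any turquoise or yellow look-alike of the head_large alone.

How it is judged (in metres and radians):
On the way, in this order (a step that is already met when the one before it is completed fails the run):
1. all three heads lie flat in the wells of their own sizes, the scraper still away from the tray (horizontal distance between head_small and well_small below 0.01 m and z of head_small in the frame of well_small below 0.007 m and angle between each of head_small, head_medium, head_large's own z axis and vertical below 0.1 rad and horizontal distance between head_medium and well_medium below 0.01 m and z of head_medium in the frame of well_medium below 0.007 m and horizontal distance between head_large and well_large below 0.01 m and z of head_large in the frame of well_large below 0.007 m and horizontal distance between scraper and tray above 0.15 m), for 0.2 s.
2. the scraper lies across the tray's two end panels (x of scraper in the frame of tray between -0.015 and 0.015 m and y of scraper in the frame of tray between -0.02 and 0.02 m and z of scraper in the frame of tray between 0.05 and 0.06 m and angle between the x axis of scraper and the x axis of tray, either way round below 0.15 rad and angle between scraper's own z axis and vertical below 0.15 rad), for 0.2 s.
At the end, for the whole second after the job is handed in: Each head lies flat in the well of its own size (within 10 mm of the well's centre, underside within 3 mm of its floor); the scraper lies flat in the gaps of both end panels, within 15 mm of the tray's middle lengthwise and 20 mm sideways, along the tray within 0.15 rad; all released and at rest (all of step 2 and horizontal distance between head_small and well_small below 0.01 m and z of head_small in the frame of well_small below 0.007 m and angle between each of head_small, head_medium, head_large's own z axis and vertical below 0.1 rad and horizontal distance between head_medium and well_medium below 0.01 m and z of head_medium in the frame of well_medium below 0.007 m and horizontal distance between head_large and well_large below 0.01 m and z of head_large in the frame of well_large below 0.007 m and linear speed of each of head_small, head_medium, head_large, scraper below 0.02 m/s); the robot touches nothing.
It fails at once if the green jar is tipped or shifted by more than 30 mm (angle between jar1's own z axis and vertical above 0.35 rad or distance of jar1 from where it was at the start of the episode above 0.03 m).
It fails at once if the amber jar is tipped or shifted by more than 30 mm (angle between jar2's own z axis and vertical above 0.35 rad or distance of jar2 from where it was at the start of the episode above 0.03 m).
It also fails if it takes over 109 s, if anything falls off the work surface, if the arm or the gripper's body presses on something with over 40 N, if the wrist force passes 120 N, or if a joint passes its speed limit or range.

## Working session

There is one attempt and no reset: what is moved stays moved. The work goes in short steps, Python scripts to look and compute and a tool call to move; the robot and the scene stay as the last step left them, time stands still between calls to the robot, and variables do not carry over. Pictures are saved under pics/ and viewed, and the job is handed in when it is done.

Besides the shell and the picture viewer there is one more tool, called by a JSON object that holds its "name" and its "arguments". drive_tool: Moves the arm, as the interface text tells. Its arguments: {"type":"object","properties":{"deltas":{"type":"array"},"grip_force":{"type":"number"}},"required":["deltas"]}

```bash
mkdir -p pics; ls; cat > h.py <<'E'
import numpy as np, cv2
from rig import robot, optics
from scipy.spatial.transform import Rotation as Ro
def Rq(q): return Ro.from_quat([q[1],q[2],q[3],q[0]])
def snap(cam,fn):
    o=robot.get_obs(); s=optics.snapshot(cam); f=s['frame']
    cv2.imwrite('pics/'+fn+'.png',cv2.cvtColor(f,cv2.COLOR_RGB2BGR)); s['obs']=o
    if cam=='wrist':
        H=np.array(s['hand_eye']); T=np.eye(4); T[:3,:3]=Rq(o['orientation']).as_matrix(); T[:3,3]=o['tcp_pos']
        C=T@H; s['C']=C
    else:
        C=np.eye(4); R=np.array(s['R']); C[:3,:3]=R.T; C[:3,3]=-R.T@np.array(s['t']); s['C']=C
    return s
def px2w(s,u,v,z):
    d=s['C'][:3,:3]@np.array([(u-s['cx'])/s['fx'],(v-s['cy'])/s['fy'],1]); o=s['C'][:3,3]
    return o+d*(z-o[2])/d[2]
def w2px(s,X):
    c=s['C'][:3,:3].T@(np.array(X)-s['C'][:3,3]); return s['fx']*c[0]/c[2]+s['cx'], s['fy']*c[1]/c[2]+s['cy']
E
python3 - <<'E'
from h import *
o=robot.get_obs(); print(o, robot.grip_depth)
for c in ['scene','side','wrist']:
    s=snap(c,c+'0'); print(c,s['C'].round(3).tolist(),s['fx'],s['cx'],s['cy'])
    for n in ['head_small','head_medium','head_large','scraper','tray','well_small','well_medium','well_large','jar1','jar2']:
        for r in optics.search_frame(n,c)[:5]:
            if r['conf']<.2: continue
            u,v=r['at'][0]*640,r['at'][1]*400
            print(n,round(r['conf'],2),round(u),round(v),px2w(s,u,v,20 if 'head' in n else 8).round(0))
E
```

```text
pics
{'time_s': 0.0, 'q': array([-1.17849268,  0.41800259, -0.01028844,  1.61420716,  0.00470174,
        1.11071979, -0.05300334]), 'qd': array([-0.00099932, -0.00039737,  0.00037071, -0.00087928, -0.00155944,
        0.00052502,  0.00020145]), 'effort': array([-1.62256169e-04, -8.64440346e+01,  6.78604413e-01, -4.34897482e+01,
        1.90356863e-02,  7.43350480e-03,  2.68530243e-05]), 'tcp_pos': array([262.56546766, 566.76091998, 230.62862797]), 'orientation': array([ 0.69047378,  0.15171562,  0.69060174, -0.15263543]), 'ft_force': array([ 0.0035444 , -0.17745098, -0.67044884]), 'ft_torque': array([ 0.00469627,  0.02037381, -0.00698997]), 'width': 1.0022881614669652} 18.700000000000003
scene [[-0.879, 0.362, -0.312, 795.286], [0.477, 0.651, -0.59, 465.981], [-0.01, -0.667, -0.745, 645.559], [0.0, 0.0, 0.0, 1.0]] 440.1920186058973 320.35900355359706 205.6612402588601
head_small 0.79 358 179 [433. -57.  20.]
head_medium 0.87 289 275 [653.  83.  20.]
head_large 0.97 339 299 [603. 161.  20.]
head_large 0.85 327 220 [540.   8.  20.]
head_large 0.76 366 255 [519. 110.  20.]
scraper 0.55
[... 596 characters left out ...]
0.]
head_medium 0.63 350 176 [650.  61.  20.]
head_large 0.97 323 213 [530. -25.  20.]
head_large 0.89 311 165 [593. 148.  20.]
head_large 0.86 293 187 [514.  88.  20.]
tray 0.98 410 292 [ 564. -264.    8.]
well_small 0.89 391 291 [ 537. -246.    8.]
well_medium 0.67 439 279 [ 626. -267.    8.]
well_large 0.68 340 304 [ 449. -229.    8.]
well_large 0.41 256 198 [433. 106.   8.]
jar1 0.76 258 199 [434. 100.   8.]
jar1 0.61 386 207 [666. -62.   8.]
jar2 0.76 258 199 [434. 100.   8.]
jar2 0.61 386 207 [666. -62.   8.]
wrist [[0.421, 0.87, 0.255, 196.657], [0.907, -0.404, -0.118, 597.108], [0.0, 0.281, -0.96, 373.385], [0.0, 0.0, 0.0, 1.0]] 292.2526194918655 318.92492105791223 201.25966607273435
```

View pics/scene0.png

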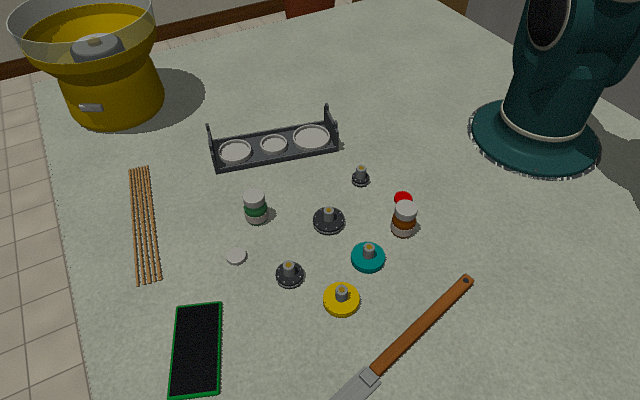

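View pics/side0.png

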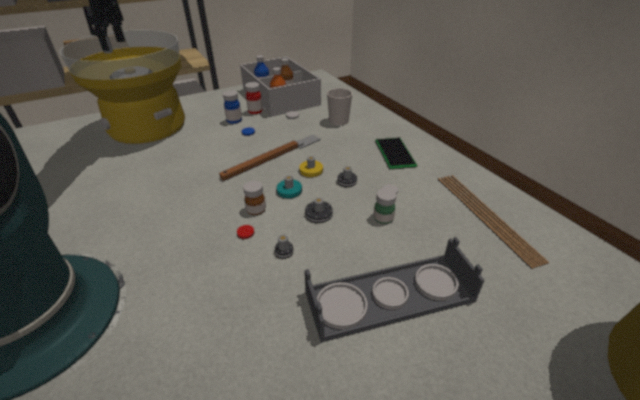

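View pics/wrist0.png

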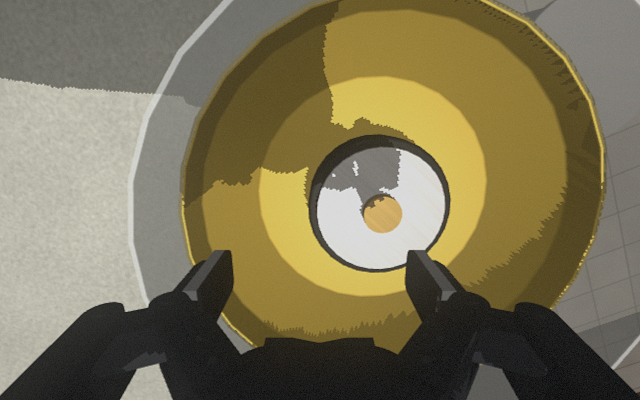

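```bash
cat >> h.py <<'E'
def tri(rays):
    A=np.zeros((3,3));b=np.zeros(3)
    for s,u,v in rays:
        d=s['C'][:3,:3]@np.array([(u-s['cx'])/s['fx'],(v-s['cy'])/s['fy'],1]); d/=np.linalg.norm(d)
        P=np.eye(3)-np.outer(d,d); A+=P; b+=P@s['C'][:3,3]
    return np.linalg.solve(A,b)
def tool():
    o=robot.get_obs(); M=Rq(o['orientation']).as_matrix()
    print('t',round(o['time_s'],2),'tcp',np.round(o['tcp_pos'],1),'yaw_y',round(np.arctan2(M[1,1],M[0,1]),4),'x',M[:,0].round(3),'w',round(o['width'],3),'F',np.round(o['ft_force'],1),'q',np.round(o['q'],2)); return o,M
def to(x,y,z,yaw=None):
    o,M=tool(); d=np.array([x,y,z])-o['tcp_pos']; print('tool delta m',(M.T@d/1000).round(4))
    if yaw is not None:
        # yaw of tool y; turn about tool x (down) = -dyaw
        c=np.arctan2(M[1,1],M[0,1]); dy=(yaw-c+np.pi)%(2*np.pi)-np.pi; 
        Mt=Ro.from_euler('z',dy).as_matrix()@M; rv=Ro.from_matrix(M.T@Mt).as_rotvec(); print('turn',rv.round(4),'delta m if after turn',(Mt.T@d/1000).round(4))
    up=np.cross(M[:,0],[0,0,-1.]); print('tilt fix (tool rotvec)',(M.T@up).round(4))
E
python3 - <<'E'
from h import *
a=snap('scene','scene1');b=snap('side','side1')
P={'hs':((358,179),(286,248)),'hm':((289,275),(350,176)),'hl':((327,220),(323,213)),'j1':((254,208),(386,207)),'j2':((404,220),(258,199)),'ws':((272,145),(391,291)),'wm':((235,151),(438,281)),'wl':((311,136),(341,304))}
for k,(p,q) in P.items(): print(k,tri([(a,*p),(b,*q)]).round(1))
to(500,0,330,np.pi/2); to(500,0,330,0)
print(px2w(b,222,175,9),px2w(b,297,145,9),px2w(b,312,140,2),px2w(a,470,279,18))
E
```

```text
hs [425.3 -66.8   6.7]
hm [654.9  74.4  10.8]
hl [536.2  -5.8   3.4]
j1 [648.8 -79.4  27. ]
j2 [424.   80.2  26.9]
ws [ 536.5 -248.1    9.4]
wm [ 617.4 -270.4   10.1]
wl [ 448.1 -230.8   12. ]
t 1.75 tcp [262.7 567.1 231.3] yaw_y 1.137 x [-0. -0. -1.] w 1.004 F [-1.1  0.2 -0.3] q [-1.18  0.42 -0.01  1.61  0.    1.11 -0.05]
tool delta m [-0.0987 -0.4148  0.4537]
turn [-4.338e-01 -1.000e-04  0.000e+00] delta m if after turn [-0.0987 -0.5671  0.2373]
tilt fix (tool rotvec) [-0.      0.      0.0001]
t 1.75 tcp [262.7 567.1 231.3] yaw_y 1.137 x [-0. -0. -1.] w 1.004 F [-1.1  0.2 -0.3] q [-1.18  0.42 -0.01  1.61  0.    1.11 -0.05]
tool delta m [-0.0987 -0.4148  0.4537]
turn [ 1.137e+00  1.000e-04 -0.000e+00] delta m if after turn [-0.0988  0.2373  0.5671]
tilt fix (tool rotvec) [-0.      0.      0.0001]
[393.28694895 230.74878412   9.        ] [614.78016835 271.61969413   9.        ] [668.98894292 287.27183076   2.        ] [393.42800814 233.28687999  18.        ]
```

{"name": "drive_tool", "arguments": {"deltas": [[-0.01,0,0,0.1137,0,0,0.06],[-0.01,0,0,0.1137,0,0,0.06],[-0.01,0,0,0.1137,0,0,0.06],[-0.01,0,0,0.1137,0,0,0.06],[-0.01,0,0,0.1137,0,0,0.06],[-0.01,0,0,0.1137,0,0,0.06],[-0.01,0,0,0.1137,0,0,0.06],[-0.01,0,0,0.1137,0,0,0.06],[-0.01,0,0,0.1137,0,0,0.06],[-0.01,0,0,0.1137,0,0,0.06]]}}

```text
time_s: 2.58
tcp_pos: [262.6, 567.1, 331.8]
orientation: [-0.499, -0.501, -0.499, 0.501]
ft_force: [-0.1, 0.1, -0.3]
width: 0.703
```

{"name": "drive_tool", "arguments": {"deltas": [[0,0.016,0.036,0,0,0,0.045],[0,0.016,0.036,0,0,0,0.045],[0,0.016,0.036,0,0,0,0.045],[0,0.016,0.036,0,0,0,0.045],[0,0.016,0.036,0,0,0,0.045],[0,0.016,0.036,0,0,0,0.045],[0,0.016,0.036,0,0,0,0.045],[0,0.016,0.036,0,0,0,0.045],[0,0.016,0.036,0,0,0,0.045],[0,0.016,0.036,0,0,0,0.045],[0,0.016,0.036,0,0,0,0.045],[0,0.016,0.036,0,0,0,0.045],[0,0.016,0.036,0,0,0,0.045],[0,0.016,0.036,0,0,0,0.045],[0,0.016,0.036,0,0,0,0.045],[0,0.016,0.036,0,0,0,0.045],[0,0,0,0,0,0,0.045],[0,0,0,0,0,0,0.045]]}}

```text
time_s: 4.08
tcp_pos: [519.0, -11.0, 331.2]
orientation: [-0.499, -0.501, -0.499, 0.501]
ft_force: [-0.2, 1.3, -0.9]
width: 0.525
```

```bash
python3 - <<'E'
from h import *
tool()
s=snap('wrist','w1')
for n in ['head_small','head_medium','head_large','scraper','tray','well_small','well_medium','well_large','jar1','jar2']:
    for r in optics.search_frame(n,'wrist')[:4]:
        if r['conf']<.2: continue
        u,v=r['at'][0]*640,r['at'][1]*400
        print(n,round(r['conf'],2),round(u),round(v),px2w(s,u,v,10).round(0))
E
```

```text
t 4.08 tcp [519.  -11.  331.2] yaw_y -0.0038 x [-0.    -0.001 -1.   ] w 0.525 F [-0.2  1.3 -0.9] q [-0.63  0.16  0.68  1.76 -0.11  1.25  0.07]
head_small 0.86 259 195 [419. -64.  10.]
head_small 0.68 395 205 [643. -83.  10.]
head_medium 0.63 404 107 [647.  72.  10.]
head_large 0.89 372 46 [594. 156.  10.]
head_large 0.8 328 156 [531.  -1.  10.]
head_large 0.63 314 83 [511. 107.  10.]
scraper 0.62 362 304 [ 595. -273.   10.]
scraper 0.59 329 292 [ 535. -246.   10.]
tray 0.91 324 278 [ 526. -219.   10.]
tray 0.72 395 206 [643. -84.  10.]
well_small 0.61 328 291 [ 534. -245.   10.]
well_medium 0.81 361 303 [ 593. -271.   10.]
jar1 0.79 247 99 [411.  85.  10.]
jar1 0.55 394 205 [643. -83.  10.]
jar2 0.79 247 99 [411.  85.  10.]
jar2 0.55 394 205 [643. -83.  10.]
```

View pics/w1.png

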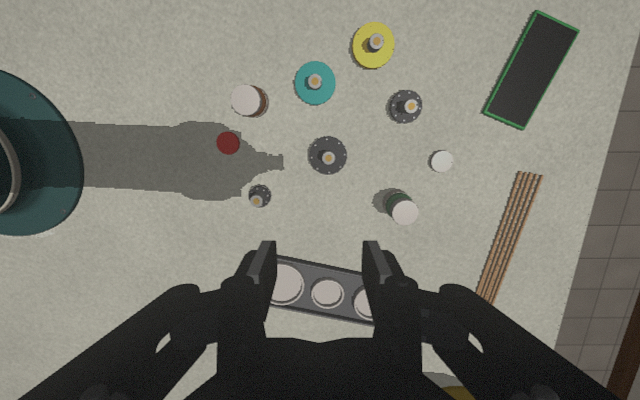

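```bash
python3 - <<'E'
from h import *
tool()
s=snap('wrist','w2'); im=cv2.cvtColor(s['frame'],cv2.COLOR_RGB2BGR)
a=im[60:220,235:430]; cv2.imwrite('pics/c2.png',cv2.resize(a,None,fx=4,fy=3.7*4/4,interpolation=cv2.INTER_CUBIC))
hsv=cv2.cvtColor(im,cv2.COLOR_BGR2HSV); g=im.max(2)
for n,u,v in [('s',258,196),('m',404,106),('l',328,156)]:
    c=im[v-25:v+26,u-25:u+26].astype(int); m=((c.max(2)<95)).astype(np.uint8)
    m=cv2.morphologyEx(m,cv2.MORPH_CLOSE,np.ones((7,7)))
    k,lab,st,ce=cv2.connectedComponentsWithStats(m); i=lab[25,25] or 1+np.argmax(st[1:,4])
    cs,_=cv2.findContours((lab==i).astype(np.uint8),0,1); e=cv2.fitEllipse(cs[0]); x,y=e[0][0]+u-25,e[0][1]+v-25
    print(n,round(x,1),round(y,1),np.round(e[1],1),px2w(s,x,y,10).round(1),'diam~',(np.array(e[1])/s['fx']*470).round(1))
for n,u,v in [('s',256,201),('m',410,106),('l',328,158)]:
    print('hub',n,px2w(s,u,v,38).round(1))
print('jars caps',px2w(s,245,100,64),px2w(s,405,212,64))
E
```

```text
t 4.63 tcp [518.7  -8.6 331.4] yaw_y 0.0005 x [ 0.  0. -1.] w 0.525 F [-0.2  0.  -0.5] q [-0.64  0.16  0.68  1.76 -0.11  1.25  0.07]
s 259.8 195.5 [19.3 21.1] [420.2 -62.8  10. ] diam~ [31.1 33.9]
m 404.7 108.4 [30.5 33.9] [647.1  73.4  10. ] diam~ [49.  54.6]
l 327.3 156.5 [36.6 37. ] [530.6   1.   10. ] diam~ [58.9 59.5]
hub s [419.7 -64.1  38. ]
hub m [646.6  76.1  38. ]
hub l [530.9   2.5  38. ]
jars caps [419.45675858  82.91218844  64.        ] [644.40366291 -73.54072323  64.        ]
```

View pics/c2.png

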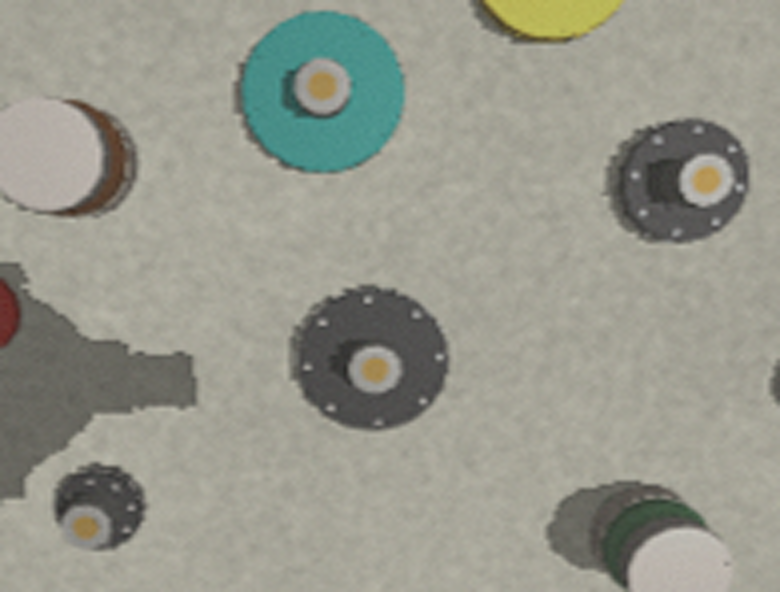

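{"name": "drive_tool", "arguments": {"deltas": [[0.03,0.002,-0.0018,0,0,0,0.045],[0.03,0.002,-0.0018,0,0,0,0.045],[0.03,0.002,-0.0018,0,0,0,0.045],[0.03,0.002,-0.0018,0,0,0,0.045],[0.03,0.002,-0.0018,0,0,0,0.045],[0.03,0.002,-0.0018,0,0,0,0.045],[0,0,0,0,0,0,0.045],[0,0,0,0,0,0,0.045],[0,0,0,0,0,0,0.045]], "grip_force": 40}}

```text
time_s: 5.43
tcp_pos: [531.4, 1.6, 152.9]
orientation: [0.5, 0.5, 0.5, -0.5]
ft_force: [0.1, -0.1, 0.7]
width: 0.528
```

```bash
cat >> h.py <<'E'
def hub(fn,z=38):
    s=snap('wrist',fn); u,v=w2px(s,[*s['obs']['tcp_pos'][:2],z]); print('tcp proj',u,v); return s
E
python3 - <<'E'
from h import *
tool(); s=hub('w3')
print(s['C'].round(2))
for n in ['head_large']:
  for r in optics.search_frame(n,'wrist')[:3]: print(n,r['conf'],r['at'][0]*640,r['at'][1]*400)
E
```

```text
t 5.43 tcp [531.4   1.6 152.9] yaw_y -0.0004 x [ 0.001 -0.    -1.   ] w 0.528 F [ 0.1 -0.1  0.7] q [-0.56  0.4   0.61  1.94 -0.29  0.89  0.2 ]
tcp proj 320.22356882387874 197.24122768558905
[[ 1.0000e+00 -0.0000e+00  0.0000e+00  5.2984e+02]
 [-0.0000e+00 -9.6000e-01 -2.8000e-01  7.2930e+01]
 [ 0.0000e+00  2.8000e-01 -9.6000e-01  2.9503e+02]
 [ 0.0000e+00  0.0000e+00  0.0000e+00  1.0000e+00]]
head_large 0.8 319.808 193.0
head_large 0.73 300.224 74.92
head_large 0.66 184.512 102.8
```

View pics/w3.png

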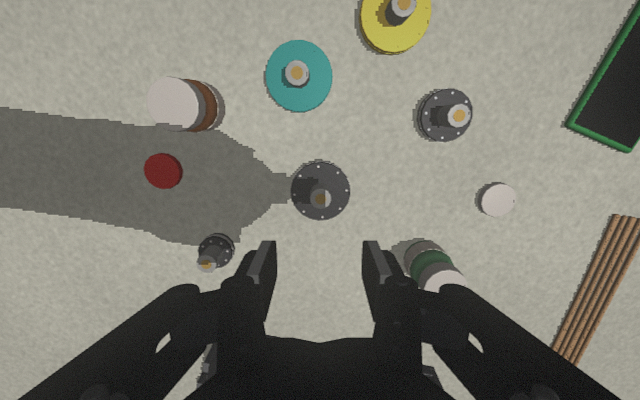

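{"name": "drive_tool", "arguments": {"deltas": [[0.03,0,0,0,0,0,0.045],[0.03,0,0,0,0,0,0.045],[0.03,0,0,0,0,0,0.045],[0.025,0,0,0,0,0,0.045],[0.015,0,0,0,0,0,0.045],[0.006,0,0,0,0,0,0.045],[0,0,0,0,0,0,0.045],[0,0,0,0,0,0,0.0],[0,0,0,0,0,0,0.0],[0,0,0,0,0,0,0.0],[0,0,0,0,0,0,0.0],[0,0,0,0,0,0,0.0],[0,0,0,0,0,0,0.0]], "grip_force": 50}}

```text
time_s: 6.62
tcp_pos: [531.7, 2.0, 17.0]
orientation: [0.5, 0.501, 0.5, -0.499]
ft_force: [-2.3, -0.1, 11.3]
width: 0.213
```

```bash
python3 - <<'E'
from h import *
tool(); s=hub('w4')
E
```

```text
t 6.62 tcp [531.7   2.   17. ] yaw_y 0.0001 x [ 0.002  0.001 -1.   ] w 0.213 F [-2.3 -0.1 11.3] q [-0.44  0.61  0.47  2.   -0.46  0.63  0.34]
tcp proj 322.0377501312596 275.18717867503847
```

View pics/w4.png

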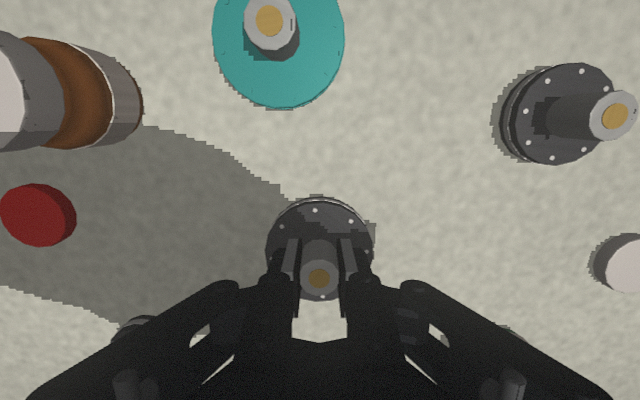

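{"name": "drive_tool", "arguments": {"deltas": [[-0.01,0,0,0,0,0,0],[-0.03,0,0,0,0,0,0],[-0.03,0,0,0,0,0,0],[-0.035,0,0.01,0,0,0,0],[-0.035,0,0.03,0,0,0,0],[-0.03,0,0.035,0,0,0,0],[-0.013,0,0.04,0,0,0,0],[0,0,0.04,0,0,0,0],[0,0,0.04,0,0,0,0],[0,0,0.03,0,0,0,0],[0,0,0.01,0,0,0,0],[0,0,0,0,0,0,0],[0,0,0,0,0,0,0]]}}

```text
time_s: 7.75
tcp_pos: [530.5, -226.5, 192.8]
orientation: [0.5, 0.5, 0.5, -0.5]
ft_force: [-0.2, 0.5, -1.4]
width: 0.212
```

```bash
python3 - <<'E'
from h import *
tool(); s=hub('w5')
for n in ['tray','well_small','well_medium','well_large','head_large']:
  for r in optics.search_frame(n,'wrist')[:2]: 
    u,v=r['at'][0]*640,r['at'][1]*400; print(n,round(r['conf'],2),round(u),round(v),px2w(s,u,v,8).round())
E
```

```text
t 7.75 tcp [ 530.5 -226.5  192.8] yaw_y -0.001 x [ 0.001  0.    -1.   ] w 0.212 F [-0.2  0.5 -1.4] q [-0.17  0.44  0.67  1.79 -0.32  1.02  0.63]
tcp proj 320.12491811420034 187.05531365347161
tray 0.69 344 187 [ 558. -234.    8.]
well_medium 0.76 394 214 [ 618. -266.    8.]
well_medium 0.24 341 188 [ 555. -235.    8.]
well_large 0.64 250 183 [ 450. -229.    8.]
```

View pics/w5.png

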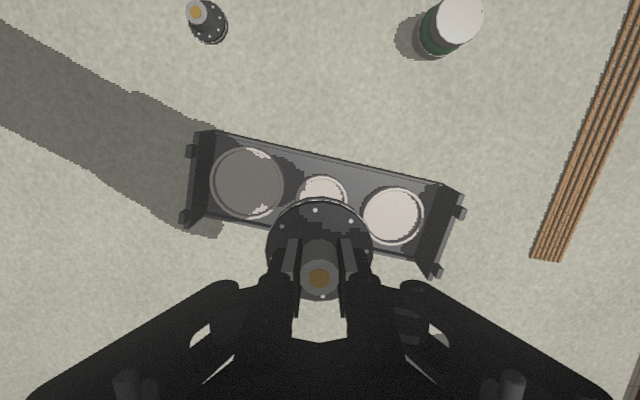

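```bash
cat >> h.py <<'E'
def rect(s,z,x0,x1,y0,y1,k=3):
    # top view of plane z, k px/mm ; col=(x-x0)*k, row=(y1-y)*k
    W,H=int((x1-x0)*k),int((y1-y0)*k)
    src=np.float32([w2px(s,[x,y,z]) for x,y in [(x0,y1),(x1,y1),(x1,y0),(x0,y0)]])
    M=cv2.getPerspectiveTransform(src,np.float32([(0,0),(W,0),(W,H),(0,H)]))
    return cv2.warpPerspective(cv2.cvtColor(s['frame'],cv2.COLOR_RGB2BGR),M,(W,H),flags=cv2.INTER_CUBIC)
E
python3 - <<'E'
from h import *
s=hub('w6')
r=rect(s,16,390,680,-340,-160,2.7); cv2.imwrite('pics/r6.png',r)
g=cv2.medianBlur(cv2.cvtColor(r,cv2.COLOR_BGR2GRAY),5)
for nm,D in [('l',84),('m',72),('s',60)]:
  c=cv2.HoughCircles(g,cv2.HOUGH_GRADIENT,1.5,200,param1=80,param2=15,minRadius=int((D/2-1.5)*2.7),maxRadius=int((D/2+1.5)*2.7))
  if c is not None:
    for x,y,q in c[0][:3]: print(nm,390+x/2.7,-160-y/2.7,q/2.7*2)
    cv2.circle(r,(int(x),int(y)),int(q),(0,0,255),1)
cv2.imwrite('pics/r6.png',r)
E
```

```text
tcp proj 320.1767472499332 187.20983465626526
l 448.05554 -228.05556 83.4074
l 606.3889 -273.6111 84.74074
l 525.8333 -258.6111 82.296295
m 615.2778 -267.5 70.44444
m 448.6111 -226.38889 74.111115
m 526.3889 -251.38889 70.44444
s 611.3889 -265.27777 62.296295
s 530.8333 -247.5 57.407406
s 441.94446 -236.94444 62.296295
```

View pics/r6.png

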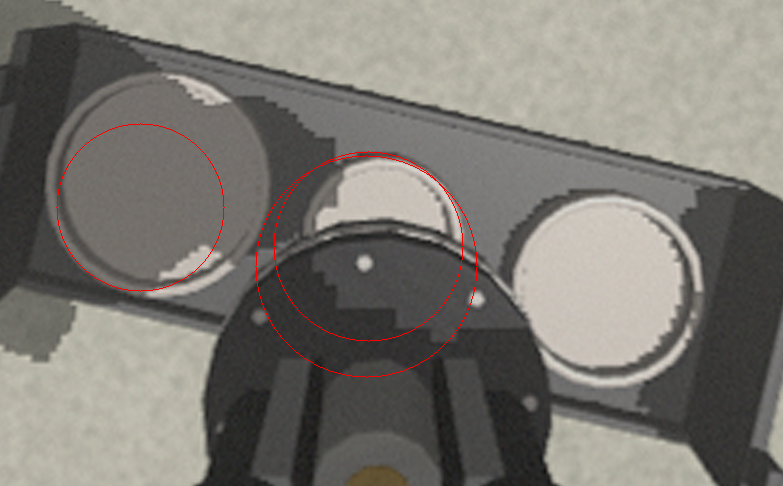

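{"name": "drive_tool", "arguments": {"deltas": [[0,0,0,-0.1217,0,0,0],[0,0,0,-0.1217,0,0,0],[0,0,0,-0.1217,0,0,0],[0,0,0,-0.1217,0,0,0],[0,0,0,-0.1217,0,0,0],[0,0,0,-0.1217,0,0,0],[0,0,0,-0.1217,0,0,0],[0,0,0,-0.1217,0,0,0],[0,0,0,-0.1217,0,0,0],[0,0,0,-0.1217,0,0,0],[0,0,0,-0.1217,0,0,0],[0,-0.006,-0.026,0,0,0,0],[0,-0.006,-0.027,0,0,0,0],[0,-0.006,-0.027,0,0,0,0],[0.02,0,0,0,0,0,0],[0.03,0,0,0,0,0,0],[0.03,0,0,0,0,0,0],[0,0,0,0,0,0,0],[0,0,0,0,0,0,0]]}}

```text
time_s: 9.68
tcp_pos: [448.1, -225.4, 111.7]
orientation: [0.701, 0.082, 0.703, -0.082]
ft_force: [-0.5, -0.2, -0.1]
width: 0.214
```

```bash
python3 - <<'E'
from h import *
to(448,-226.5,26,1.339); s=hub('w7')
E
```

```text
t 9.68 tcp [ 448.1 -225.4  111.7] yaw_y 1.3388 x [-0.003  0.    -1.   ] w 0.214 F [-0.5 -0.2 -0.1] q [ 0.09  0.38  0.38  2.03 -0.2   0.77  1.92]
tool delta m [ 0.0857 -0.0011  0.0004]
turn [-0.0002 -0.     -0.    ] delta m if after turn [ 0.0857 -0.0011  0.0004]
tilt fix (tool rotvec) [-0.     -0.0026  0.0002]
tcp proj 319.36789703893976 213.16942299042537
```

View pics/w7.png

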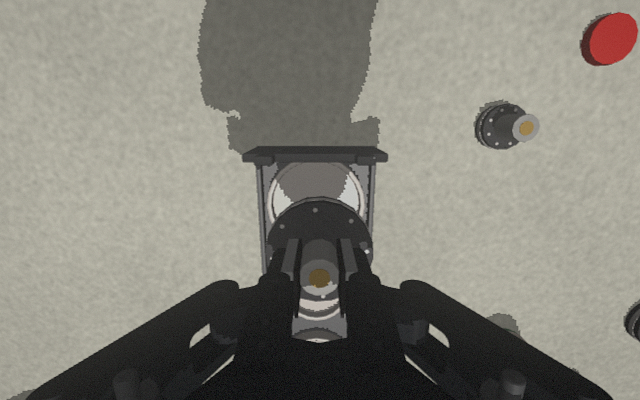

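{"name": "drive_tool", "arguments": {"deltas": [[0.025,-0.001,0,0,0,0,0],[0.025,0,0,0,0,0,0],[0.018,0,0,0,0,0,0],[0.01,0,0,0,0,0,0],[0.005,0,0,0,0,0,0],[0.002,0,0,0,0,0,0],[0,0,0,0,0,0,0],[0,0,0,0,0,0,0]]}}

```text
time_s: 10.4
tcp_pos: [449.2, -226.9, 28.1]
orientation: [0.703, 0.082, 0.702, -0.082]
ft_force: [1.3, -0.1, -0.7]
width: 0.212
```

```bash
python3 - <<'E'
from h import *
to(448,-226.5,25,1.339)
E
```

```text
t 10.4 tcp [ 449.2 -226.9   28.1] yaw_y 1.3387 x [ 0.002 -0.001 -1.   ] w 0.212 F [ 1.3 -0.1 -0.7] q [ 0.15  0.53  0.31  2.06 -0.28  0.59  2.  ]
tool delta m [ 0.0031  0.0001 -0.0012]
turn [-0.0003 -0.      0.    ] delta m if after turn [ 0.0031  0.0001 -0.0012]
tilt fix (tool rotvec) [-0.      0.0016  0.0002]
```

{"name": "drive_tool", "arguments": {"deltas": [[0.002,0,0,0,0,0,0],[0.001,0,0,0,0,0,0],[0,0,0,0,0,0,0.04],[0,0,0,0,0,0,0.04],[0,0,0,0,0,0,0.04],[0,0,0,0,0,0,0.04],[-0.01,0,0,0,0,0,0.04],[-0.03,0,0,0,0,0,0.04],[-0.04,0,0,0,0,0,0.04],[-0.04,0,0,0,0,0,0.04],[-0.01,0,0,0,0,0,0.04],[0,0,0,0,0,0,0.04]]}}

```text
time_s: 11.4
tcp_pos: [450.0, -227.2, 157.8]
orientation: [0.704, 0.082, 0.7, -0.082]
ft_force: [0.9, 0.2, -0.6]
width: 0.469
```

```bash
python3 - <<'E'
from h import *
to(647,74,155,1.339); s=hub('w8')
E
```

```text
t 11.4 tcp [ 450.  -227.2  157.8] yaw_y 1.3386 x [ 0.006 -0.002 -1.   ] w 0.469 F [ 0.9  0.2 -0.6] q [ 0.06  0.31  0.41  2.   -0.16  0.86  1.89]
tool delta m [0.0035 0.3385 0.1224]
turn [-0.0004 -0.      0.    ] delta m if after turn [0.0035 0.3384 0.1226]
tilt fix (tool rotvec) [-0.      0.0059  0.0002]
tcp proj 319.30944956126933 196.3778030084381
```

View pics/w8.png

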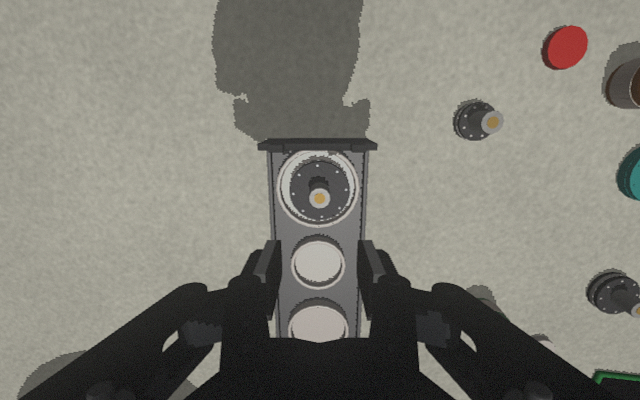

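{"name": "drive_tool", "arguments": {"deltas": [[0,0.02,0.007,0,0,0,0.045],[0,0.036,0.013,0,0,0,0.045],[0,0.036,0.013,0,0,0,0.045],[0,0.036,0.013,0,0,0,0.045],[0,0.036,0.013,0,0,0,0.045],[0,0.036,0.013,0,0,0,0.045],[0,0.036,0.013,0,0,0,0.045],[0,0.036,0.013,0,0,0,0.045],[0,0.036,0.013,0,0,0,0.045],[0,0.03,0.011,0,0,0,0.045],[0,0,0,0,0,0,0.045],[0,0,0,0,0,0,0.045],[0,0,0,0,0,0,0.045]]}}

```text
time_s: 12.53
tcp_pos: [644.2, 73.5, 152.8]
orientation: [0.702, 0.082, 0.703, -0.082]
ft_force: [0.2, -0.5, 0.0]
width: 0.528
```

```bash
python3 - <<'E'
from h import *
to(647,74,155,1.339); s=hub('w9')
E
```

```text
t 12.53 tcp [644.2  73.5 152.8] yaw_y 1.3382 x [-0.002 -0.001 -1.   ] w 0.528 F [ 0.2 -0.5  0. ] q [-0.37  0.55  0.29  1.63 -0.18  0.99  1.31]
tool delta m [-0.0022  0.0011  0.0026]
turn [-0.0008 -0.     -0.    ] delta m if after turn [-0.0022  0.0011  0.0026]
tilt fix (tool rotvec) [-0.     -0.0016  0.0014]
tcp proj 319.4633961041006 198.77542872955087
```

View pics/w9.png

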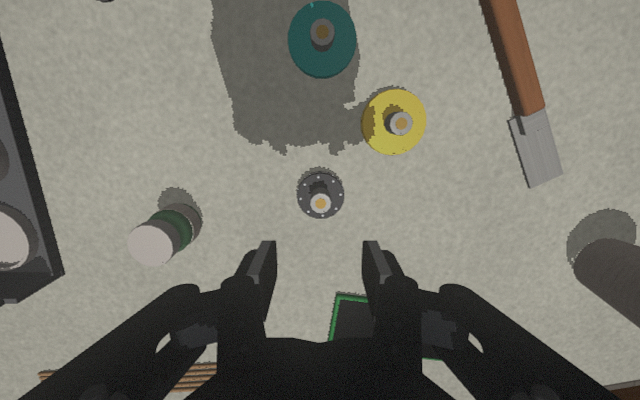

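{"name": "drive_tool", "arguments": {"deltas": [[0.03,0,0.002,0,0,0,0.045],[0.03,0,0.0015,0,0,0,0.045],[0.03,0,0,0,0,0,0.045],[0.024,0,0,0,0,0,0.045],[0.014,0,0,0,0,0,0.045],[0.006,0,0,0,0,0,0.045],[0,0,0,0,0,0,0.045],[0,0,0,0,0,0,0.0],[0,0,0,0,0,0,0.0],[0,0,0,0,0,0,0.0],[0,0,0,0,0,0,0.0],[0,0,0,0,0,0,0.0]]}}

```text
time_s: 13.58
tcp_pos: [649.3, 73.5, 21.8]
orientation: [0.703, 0.082, 0.702, -0.082]
ft_force: [-1.1, -0.4, 4.9]
width: 0.206
```

```bash
python3 - <<'E'
from h import *
to(615.3,-267.5,155,1.339); s=hub('w10')
E
```

```text
t 13.58 tcp [649.3  73.5  21.8] yaw_y 1.3387 x [ 0.002  0.    -1.   ] w 0.206 F [-1.1 -0.4  4.9] q [-0.33  0.73  0.24  1.67 -0.23  0.77  1.36]
tool delta m [-0.1334 -0.3396  0.0456]
turn [-0.0003  0.      0.    ] delta m if after turn [-0.1334 -0.3396  0.0455]
tilt fix (tool rotvec) [-0.      0.0023 -0.0008]
tcp proj 319.64098510309003 272.41193372494655
```

View pics/w10.png

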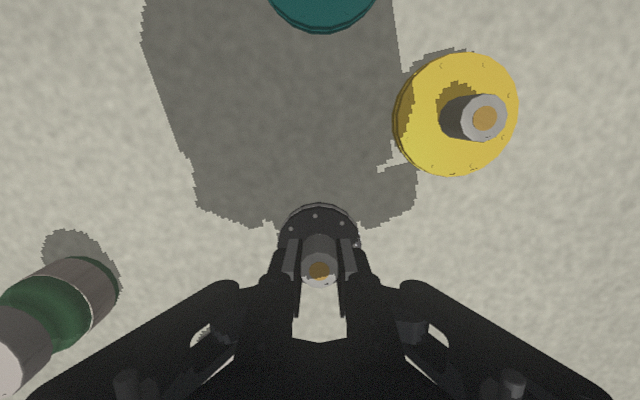

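{"name": "drive_tool", "arguments": {"deltas": [[-0.01,0,0,0,0,0,0],[-0.03,0,0,0,0,0,0],[-0.035,0,0,0,0,0,0],[-0.035,0,0,0,0,0,0],[-0.015,-0.025,0.003,0,0,0,0],[0,-0.035,0.005,0,0,0,0],[0,-0.035,0.005,0,0,0,0],[0,-0.035,0.005,0,0,0,0],[0,-0.035,0.005,0,0,0,0],[0,-0.035,0.005,0,0,0,0],[0,-0.035,0.005,0,0,0,0],[0,-0.035,0.005,0,0,0,0],[0,-0.035,0.005,0,0,0,0],[0,-0.035,0.004,0,0,0,0],[0,0,0,0,0,0,0],[0,0,0,0,0,0,0],[0,0,0,0,0,0,0]]}}

```text
time_s: 15.05
tcp_pos: [616.1, -267.9, 146.0]
orientation: [0.703, 0.082, 0.702, -0.082]
ft_force: [1.3, 0.7, -0.4]
width: 0.212
```

```bash
python3 - <<'E'
from h import *
to(615.3,-267.5,80,1.339); s=hub('w11')
E
```

```text
t 15.05 tcp [ 616.1 -267.9  146. ] yaw_y 1.3386 x [ 0.001  0.    -1.   ] w 0.212 F [ 1.3  0.7 -0.4] q [ 0.14  0.6   0.33  1.57 -0.22  1.    1.87]
tool delta m [ 0.066   0.0002 -0.0009]
turn [-0.0004  0.      0.    ] delta m if after turn [ 0.066   0.0002 -0.0009]
tilt fix (tool rotvec) [ 0.      0.001  -0.0004]
tcp proj 319.2509629962669 200.5504551801105
```

View pics/w11.png

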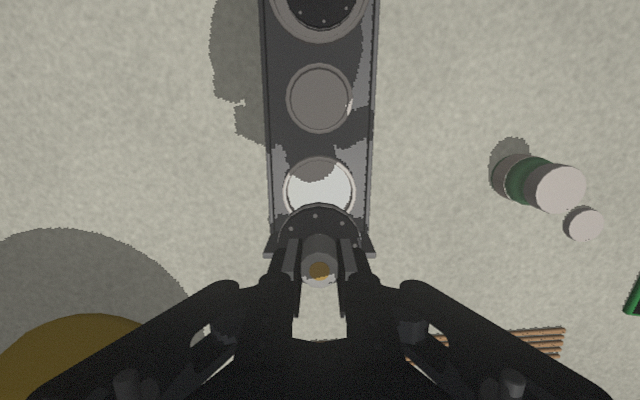

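{"name": "drive_tool", "arguments": {"deltas": [[0.025,0,0,0,0,0,0],[0.03,0,0,0,0,0,0],[0.025,0,0,0,0,0,0],[0.018,0,0,0,0,0,0],[0.01,0,0,0,0,0,0],[0.006,0,0,0,0,0,0],[0.002,0,0,0,0,0,0],[0,0,0,0,0,0,0],[0,0,0,0,0,0,0],[0,0,0,0,0,0,0]]}}

```text
time_s: 15.93
tcp_pos: [616.5, -268.1, 30.0]
orientation: [0.703, 0.082, 0.702, -0.082]
ft_force: [0.3, 0.6, -0.3]
width: 0.208
```

```bash
python3 - <<'E'
from h import *
to(615.5,-267.5,30,1.339)
E
```

```text
t 15.93 tcp [ 616.5 -268.1   30. ] yaw_y 1.3391 x [ 0.001 -0.    -1.   ] w 0.208 F [ 0.3  0.6 -0.3] q [ 0.17  0.75  0.29  1.62 -0.27  0.81  1.9 ]
tool delta m [-0.      0.0004 -0.0011]
turn [ 0.0001  0.     -0.    ] delta m if after turn [-0.      0.0004 -0.0011]
tilt fix (tool rotvec) [0.     0.0015 0.0002]
```

{"name": "drive_tool", "arguments": {"deltas": [[0.0015,0,0,0,0,0,0],[0,0,0,0,0,0,0.04],[0,0,0,0,0,0,0.04],[0,0,0,0,0,0,0.04],[0,0,0,0,0,0,0.04],[-0.01,0,0,0,0,0,0.04],[-0.03,0,0,0,0,0,0.04],[-0.04,0,0,0,0,0,0.04],[-0.035,0,0,0,0,0,0.04],[-0.01,0.013,-0.02,0,0,0,0.045],[0,0.02,-0.031,0,0,0,0.045],[0,0.02,-0.031,0,0,0,0.045],[0,0.02,-0.031,0,0,0,0.045],[0,0.02,-0.031,0,0,0,0.045],[0,0.02,-0.031,0,0,0,0.045],[0,0.02,-0.031,0,0,0,0.045],[0,0.02,-0.031,0,0,0,0.045],[0,0,0,0,0,0,0.045],[0,0,0,0,0,0,0.045],[0,0,0,0,0,0,0.045]]}}

```text
time_s: 17.6
tcp_pos: [421.2, -65.1, 153.2]
orientation: [0.703, 0.082, 0.702, -0.082]
ft_force: [0.6, -1.2, 0.9]
width: 0.524
```

```bash
python3 - <<'E'
from h import *
to(420,-64,150,1.339); s=hub('w12')
E
```

```text
t 17.6 tcp [421.2 -65.1 153.2] yaw_y 1.3388 x [ 0.002 -0.    -1.   ] w 0.524 F [ 0.6 -1.2  0.9] q [-0.21  0.17  0.32  2.17 -0.07  0.81  1.49]
tool delta m [ 0.0032  0.0008 -0.0014]
turn [-0.0002  0.      0.    ] delta m if after turn [ 0.0032  0.0008 -0.0014]
tilt fix (tool rotvec) [-0.      0.0016 -0.0003]
tcp proj 319.2510960538213 198.26791032120207
```

View pics/w12.png

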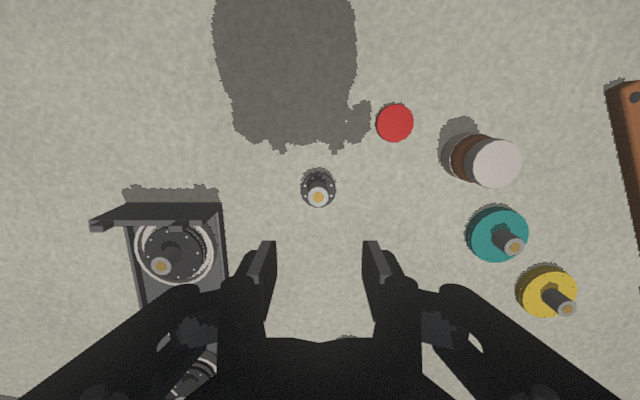

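{"name": "drive_tool", "arguments": {"deltas": [[0.03,-0.001,-0.001,0,0,0,0.045],[0.03,0,0,0,0,0,0.045],[0.03,0,0,0,0,0,0.045],[0.024,0,0,0,0,0,0.045],[0.014,0,0,0,0,0,0.045],[0.006,0,0,0,0,0,0.045],[0,0,0,0,0,0,0.045],[0,0,0,0,0,0,0.0],[0,0,0,0,0,0,0.0],[0,0,0,0,0,0,0.0],[0,0,0,0,0,0,0.0],[0,0,0,0,0,0,0.0]]}}

```text
time_s: 18.65
tcp_pos: [420.0, -65.8, 19.5]
orientation: [0.703, 0.082, 0.702, -0.082]
ft_force: [-1.5, -3.7, 8.6]
width: 0.212
```

```bash
python3 - <<'E'
from h import *
to(531.5,-247.7,155,1.339); s=hub('w13')
E
```

```text
t 18.65 tcp [420.  -65.8  19.5] yaw_y 1.3385 x [ 0.002 -0.    -1.   ] w 0.212 F [-1.5 -3.7  8.6] q [-0.13  0.44  0.24  2.24 -0.22  0.48  1.63]
tool delta m [-0.1352 -0.1513  0.1506]
turn [-0.0005  0.      0.    ] delta m if after turn [-0.1352 -0.1514  0.1506]
tilt fix (tool rotvec) [-0.      0.002  -0.0002]
tcp proj 319.63313396120714 274.873473655081
```

View pics/w13.png

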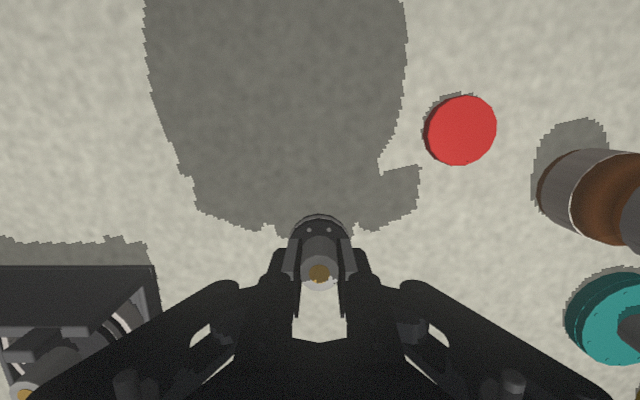

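{"name": "drive_tool", "arguments": {"deltas": [[-0.01,0,0,0,0,0,0],[-0.03,0,0,0,0,0,0],[-0.035,0,0,0,0,0,0],[-0.035,0,0,0,0,0,0],[-0.02,-0.015,0.015,0,0,0,0],[0,-0.025,0.025,0,0,0,0],[0,-0.025,0.025,0,0,0,0],[0,-0.025,0.025,0,0,0,0],[0,-0.025,0.025,0,0,0,0],[0,-0.025,0.025,0,0,0,0],[0,-0.011,0.011,0,0,0,0],[0,0,0,0,0,0,0],[0,0,0,0,0,0,0],[0,0,0,0,0,0,0]]}}

```text
time_s: 19.87
tcp_pos: [531.2, -246.5, 149.1]
orientation: [0.702, 0.082, 0.702, -0.082]
ft_force: [-0.3, -0.5, -0.6]
width: 0.209
```

```bash
python3 - <<'E'
from h import *
to(531.5,-247.7,29,1.339); s=hub('w14')
r=rect(s,16,390,680,-340,-160,2.7); cv2.imwrite('pics/r14.png',r)
E
```

```text
t 19.87 tcp [ 531.2 -246.5  149.1] yaw_y 1.3391 x [ 0.  0. -1.] w 0.209 F [-0.3 -0.5 -0.6] q [ 0.09  0.46  0.38  1.8  -0.21  0.92  1.9 ]
tool delta m [ 0.1201 -0.0012  0.0006]
turn [ 0.0001 -0.     -0.    ] delta m if after turn [ 0.1201 -0.0012  0.0006]
tilt fix (tool rotvec) [ 0.      0.0001 -0.0003]
tcp proj 319.25559073457987 199.6760639735929
```

View pics/w14.png

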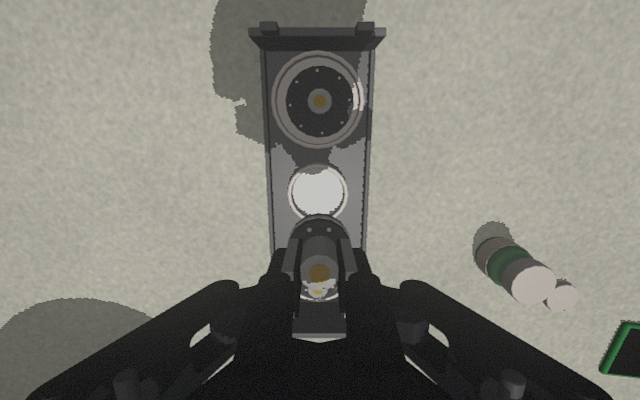

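{"name": "drive_tool", "arguments": {"deltas": [[0.025,-0.001,0.001,0,0,0,0],[0.03,0,0,0,0,0,0],[0.028,0,0,0,0,0,0],[0.02,0,0,0,0,0,0],[0.01,0,0,0,0,0,0],[0.005,0,0,0,0,0,0],[0.002,0,0,0,0,0,0],[0,0,0,0,0,0,0],[0,0,0,0,0,0,0]]}}

```text
time_s: 20.67
tcp_pos: [532.8, -248.6, 29.7]
orientation: [0.703, 0.082, 0.702, -0.082]
ft_force: [-0.0, 0.3, -0.0]
width: 0.21
```

```bash
python3 - <<'E'
from h import *
to(531.5,-247.7,28,1.339)
E
```

```text
t 20.67 tcp [ 532.8 -248.6   29.7] yaw_y 1.3388 x [ 0.002 -0.001 -1.   ] w 0.21 F [-0.   0.3 -0. ] q [ 0.14  0.63  0.32  1.85 -0.29  0.7   1.97]
tool delta m [ 0.0017  0.0005 -0.0015]
turn [-0.0002 -0.      0.    ] delta m if after turn [ 0.0017  0.0005 -0.0015]
tilt fix (tool rotvec) [-0.      0.0017  0.0002]
```

{"name": "drive_tool", "arguments": {"deltas": [[0.002,0,-0.001,0,0,0,0],[0,0,0,0,0,0,0],[0,0,0,0,0,0,0.04],[0,0,0,0,0,0,0.04],[0,0,0,0,0,0,0.04],[0,0,0,0,0,0,0.04],[-0.01,0,0,0,0,0,0.04],[-0.03,0,0,0,0,0,0.04],[-0.04,0,0,0,0,0,0.04],[-0.04,0,0.01,0,0,0,0.045],[-0.04,0,0.03,0,0,0,0.045],[-0.03,0,0.035,0,0,0,0.045],[0,0,0.02,0,0,0,0.045],[0,0,0,0,0,0,0.045],[0,0,0,0,0,0,0.045],[0,0,0,0,0,0,0.045]]}}

```text
time_s: 22.0
tcp_pos: [614.7, -268.1, 206.7]
orientation: [0.702, 0.082, 0.703, -0.082]
ft_force: [0.3, 0.6, -0.1]
width: 0.533
```

```bash
python3 - <<'E'
from h import *
tool(); s=hub('w15'); snap('side','side15')
# project expected hub tops
for n,p in [('L',(448,-228)),('S',(531.7,-247.8)),('M',(615.3,-267.5))]:
    print(n,np.round(w2px(s,[*p,46]),1),np.round(w2px(s,[*p,16]),1))
E
```

```text
t 22.0 tcp [ 614.7 -268.1  206.7] yaw_y 1.3382 x [-0.001  0.    -1.   ] w 0.533 F [ 0.3  0.6 -0.1] q [ 0.1   0.55  0.39  1.52 -0.22  1.12  1.87]
tcp proj 319.2587063114919 185.29415782151983
L [319.9   1.6] [319.8  12.9]
S [319.9 102.4] [319.8 103.6]
M [320.  187.4] [319.9 181.4]
```

View pics/w15.png

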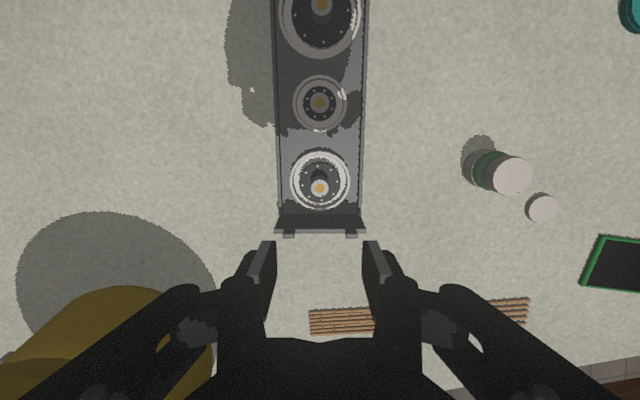

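View pics/side15.png

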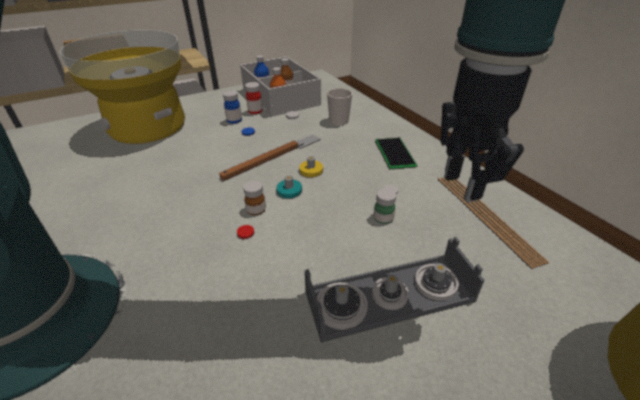

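{"name": "drive_tool", "arguments": {"deltas": [[-0.01,0.02,-0.011,0,0,0,0.045],[-0.01,0.035,-0.019,0,0,0,0.045],[-0.01,0.035,-0.019,0,0,0,0.045],[-0.01,0.035,-0.019,0,0,0,0.045],[-0.01,0.035,-0.019,0,0,0,0.045],[0,0.035,-0.019,0,0,0,0.045],[0,0.035,-0.019,0,0,0,0.045],[0,0.035,-0.019,0,0,0,0.045],[0,0.035,-0.019,0,0,0,0.045],[0,0.035,-0.019,0,0,0,0.045],[0,0.035,-0.019,0,0,0,0.045],[0,0.03,-0.012,0,0,0,0.045],[0,0,0,-0.108,0,0,0.045],[0,0,0,-0.108,0,0,0.045],[0,0,0,-0.108,0,0,0.045],[0,0,0,-0.108,0,0,0.045],[0,0,0,0,0,0,0.045],[0,0,0,0,0,0,0.045]]}}

```text
time_s: 23.6
tcp_pos: [499.9, 169.8, 256.9]
orientation: [0.704, -0.069, 0.704, 0.069]
ft_force: [0.4, -0.4, -0.5]
width: 0.528
```

```bash
python3 - <<'E'
from h import *
tool(); s=hub('w16')
for r in optics.search_frame('scraper','wrist')[:2]: 
    u,v=r['at'][0]*640,r['at'][1]*400; print(round(r['conf'],2),round(u),round(v),px2w(s,u,v,18).round())
r=rect(s,18,350,720,120,360,2.1); cv2.imwrite('pics/r16.png',r)
E
```

```text
t 23.6 tcp [499.9 169.8 256.9] yaw_y 1.7669 x [-0. -0. -1.] w 0.528 F [ 0.4 -0.4 -0.5] q [-0.53  0.22  0.17  1.83 -0.04  1.1   1.42]
tcp proj 318.7764495382843 176.06115266659788
0.64 114 240 [651. -95.  18.]
```

View pics/w16.png

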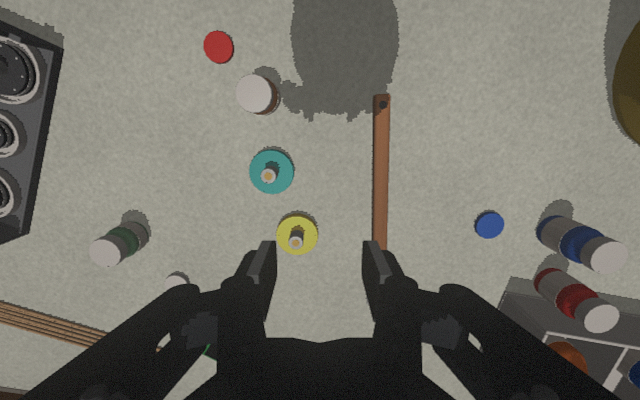

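View pics/r16.png

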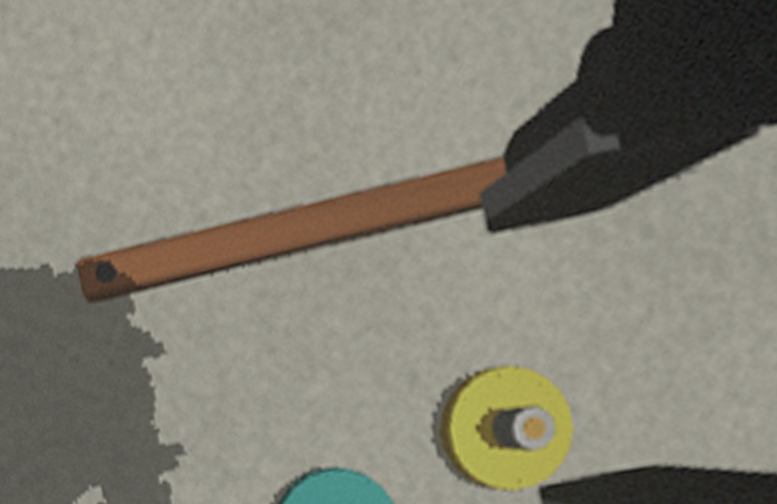

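{"name": "drive_tool", "arguments": {"deltas": [[0,0,0,-0.044,0,0,0.045],[0.01,0.02,0.02,0,0,0,0.045],[0.02,0.03,0.03,0,0,0,0.045],[0.03,0.02,0.02,0,0,0,0.045],[0.03,0.011,0.011,0,0,0,0.045],[0.01,0,0,0,0,0,0.045],[0,0,0,0,0,0,0.045],[0,0,0,0,0,0,0.045],[0,0,0,0,0,0,0.045]]}}

```text
time_s: 24.45
tcp_pos: [557.4, 263.6, 160.8]
orientation: [0.703, -0.085, 0.701, 0.085]
ft_force: [0.8, 0.6, 0.5]
width: 0.525
```

```bash
python3 - <<'E'
from h import *
to(559.4,267.7,3,1.811); s=hub('w17',18)
im=s['frame'].astype(int); m=((im[...,0]>im[...,2]*1.7)&(im[...,0]>60)).astype(np.uint8); m[:, :290]=0; m[:,350:]=0
c,_=cv2.findContours(m,0,1); c=max(c,key=cv2.contourArea); p=c[:,0,:]; W=np.array([px2w(s,u,v,18)[:2] for u,v in p],np.float32)
r=cv2.minAreaRect(W); print(r, cv2.boxPoints(r).round(1).tolist())
E
```

```text
t 24.45 tcp [557.4 263.6 160.8] yaw_y 1.8128 x [ 0.002  0.001 -1.   ] w 0.525 F [0.8 0.6 0.5] q [-0.59  0.48  0.13  1.71 -0.07  0.96  1.38]
tool delta m [0.1578 0.0035 0.0026]
turn [ 0.0018 -0.     -0.    ] delta m if after turn [0.1578 0.0035 0.0026]
tilt fix (tool rotvec) [-0.      0.0019 -0.0001]
tcp proj 318.6498437174554 190.72175256478658
((503.7414855957031, 256.04852294921875), (224.57318115234375, 17.91676902770996), 13.597024917602539) [[392.5, 238.39999389648438], [396.70001220703125, 220.89999389648438], [615.0, 273.70001220703125], [610.7999877929688, 291.20001220703125]]
```

View pics/w17.png

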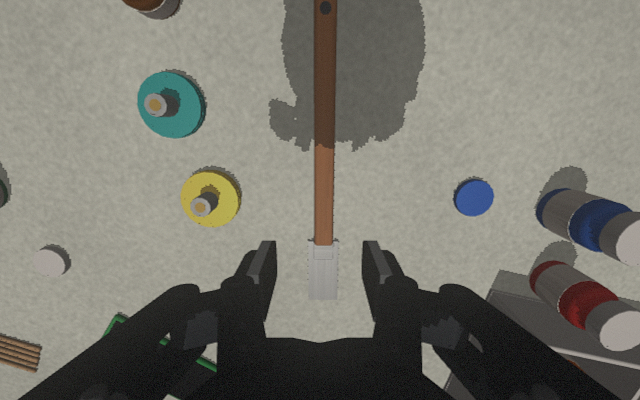

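```bash
python3 - <<'E'
from h import *
o,M=tool(); s=hub('w18',18)
im=cv2.cvtColor(s['frame'],cv2.COLOR_RGB2BGR)
cv2.imwrite('pics/c18.png',cv2.resize(im[225:310,280:365],None,fx=6,fy=6,interpolation=cv2.INTER_CUBIC))
for u,v,z in [(323,299.5,4),(323.5,245,18),(323.5,241,18),(325,3,18)]: print(u,v,px2w(s,u,v,z).round(1))
E
```

```text
t 24.5 tcp [557.5 263.7 161.1] yaw_y 1.813 x [ 0.002  0.001 -1.   ] w 0.522 F [0.6 1.  0.6] q [-0.59  0.48  0.13  1.71 -0.07  0.96  1.38]
tcp proj 318.60831961580317 190.5880178240282
323 299.5 [689.  301.4   4. ]
323.5 245 [614.3 283.   18. ]
323.5 241 [609.8 281.9  18. ]
325 3 [397.  229.9  18. ]
```

View pics/c18.png

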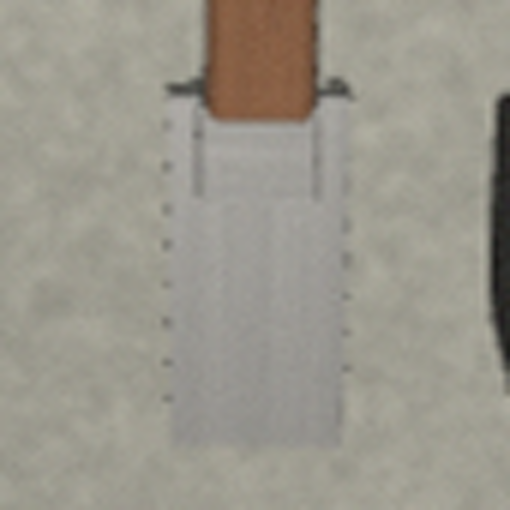

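{"name": "drive_tool", "arguments": {"deltas": [[0.03,0.003,0.001,0,0,0,0.045],[0.035,0.0025,0.001,0,0,0,0.045],[0.035,0,0,0,0,0,0.045],[0.03,0,0,0,0,0,0.045],[0.018,0,0,0,0,0,0.045],[0.007,0,0,0,0,0,0.045],[0,0,0,0,0,0,0.045],[0,0,0,0,0,0,0.045],[0,0,0,0,0,0,0.0],[0,0,0,0,0,0,0.0],[0,0,0,0,0,0,0.0],[0,0,0,0,0,0,0.0],[0,0,0,0,0,0,0.0]], "grip_force": 90}}

```text
time_s: 25.63
tcp_pos: [558.4, 270.4, 6.1]
orientation: [0.703, -0.086, 0.701, 0.086]
ft_force: [-3.9, -1.3, 15.4]
width: 0.205
```

```bash
python3 - <<'E'
from h import *
o,M=tool(); s=hub('w19',18); P=o['tcp_pos'][:2]; a=np.array([np.cos(.2373),np.sin(.2373)]); print('s',(P-[539,264])@a)
E
```

```text
t 25.63 tcp [558.4 270.4   6.1] yaw_y 1.8144 x [ 0.002  0.001 -1.   ] w 0.205 F [-3.9 -1.3 15.4] q [-0.57  0.69  0.1   1.76 -0.1   0.69  1.39]
tcp proj 318.34651710371617 267.8842317858017
s 20.323026960174428
```

View pics/w19.png

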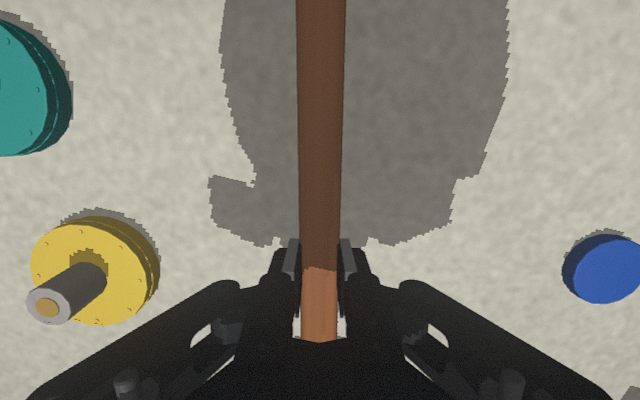

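{"name": "drive_tool", "arguments": {"deltas": [[-0.005,0,0,0,0,0,0],[-0.015,0,0,0,0,0,0],[-0.025,0,0,0,0,0,0],[-0.03,0,0,0,0,0,0],[-0.03,0,0,0,0,0,0],[-0.03,0,0,0,0,0,0],[-0.025,0,0,0,0,0,0],[-0.01,0,0,0.04,0,0,0],[0,0,0,0.08,0,0,0],[0,0,0,0.1,0,0,0],[0,0,0,0.1,0,0,0],[0,0,0,0.1,0,0,0],[0,0,0,0.056,0,0,0],[0,0,0,0,0,0,0],[0,0,0,0,0,0,0]]}}

```text
time_s: 26.93
tcp_pos: [557.4, 270.2, 174.6]
orientation: [0.703, 0.081, 0.702, -0.081]
ft_force: [-0.1, -0.4, -1.9]
width: 0.205
```

```bash
python3 - <<'E'
from h import *
to(551.2,-252.4,170,1.338); s=hub('w20',18)
E
```

```text
t 26.93 tcp [557.4 270.2 174.6] yaw_y 1.3411 x [ 0.  0. -1.] w 0.205 F [-0.1 -0.4 -1.9] q [-0.68  0.47  0.23  1.69 -0.12  1.    0.94]
tool delta m [ 0.0045 -0.5103  0.113 ]
turn [ 0.0031 -0.     -0.    ] delta m if after turn [ 0.0045 -0.5099  0.1145]
tilt fix (tool rotvec) [-0.      0.0004 -0.0002]
tcp proj 319.2013752456161 187.6949839943586
```

View pics/w20.png

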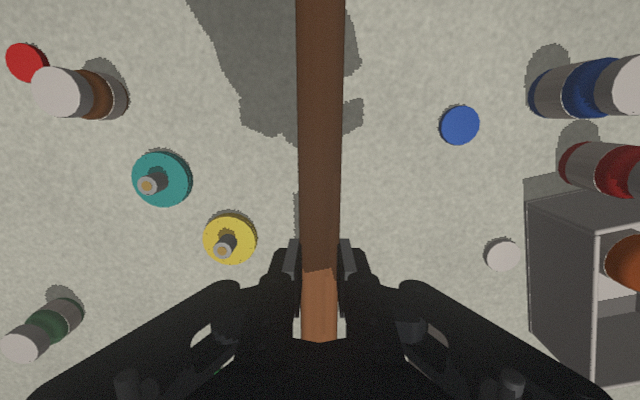

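{"name": "drive_tool", "arguments": {"deltas": [[0,-0.015,0.0035,0.003,0,0,0],[0,-0.03,0.0067,0,0,0,0],[0,-0.03,0.0067,0,0,0,0],[0,-0.03,0.0067,0,0,0,0],[0,-0.03,0.0067,0,0,0,0],[0,-0.03,0.0067,0,0,0,0],[0,-0.03,0.0067,0,0,0,0],[0,-0.03,0.0067,0,0,0,0],[0,-0.03,0.0067,0,0,0,0],[0,-0.03,0.0067,0,0,0,0],[0,-0.03,0.0067,0,0,0,0],[0,-0.03,0.0067,0,0,0,0],[0,-0.03,0.0067,0,0,0,0],[0,-0.03,0.0067,0,0,0,0],[0,-0.03,0.0067,0,0,0,0],[0,-0.03,0.0067,0,0,0,0],[0,-0.03,0.0067,0,0,0,0],[0,-0.015,0.0035,0,0,0,0],[0,0,0,0,0,0,0],[0,0,0,0,0,0,0]]}}

```text
time_s: 28.65
tcp_pos: [549.2, -253.7, 174.2]
orientation: [0.702, 0.083, 0.702, -0.083]
ft_force: [-0.0, -0.5, -2.5]
width: 0.201
```

```bash
python3 - <<'E'
from h import *
to(551.2,-252.4,62,1.338); s=hub('w21',18); snap('side','side21'); snap('scene','scene21')
E
```

```text
t 28.65 tcp [ 549.2 -253.7  174.2] yaw_y 1.335 x [-0. -0. -1.] w 0.201 F [-0.  -0.5 -2.5] q [ 0.09  0.46  0.39  1.73 -0.2   0.99  1.89]
tool delta m [0.1122 0.0018 0.0017]
turn [-0.003 -0.    -0.   ] delta m if after turn [0.1122 0.0018 0.0017]
tilt fix (tool rotvec) [-0.     -0.0001  0.0002]
tcp proj 319.2782768528154 187.8711279193192
```

View pics/w21.png

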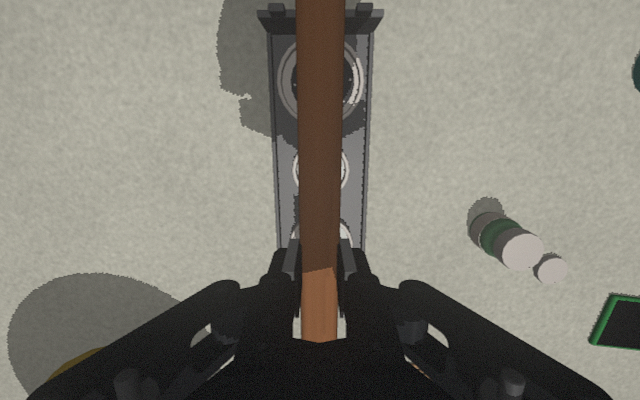

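View pics/side21.png

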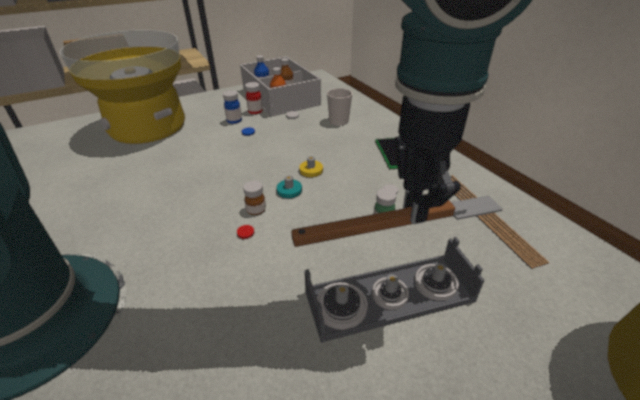

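View pics/scene21.png

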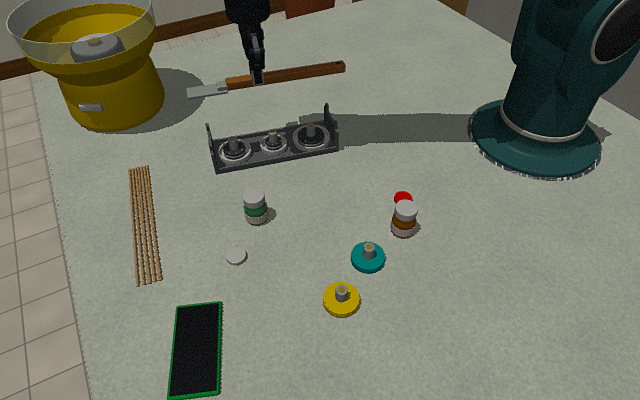

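{"name": "drive_tool", "arguments": {"deltas": [[0.02,0.001,0.001,0,0,0,0],[0.03,0.001,0,0,0,0,0],[0.025,0,0,0,0,0,0],[0.015,0,0,0,0,0,0],[0.01,0,0,0,0,0,0],[0.004,0,0,0,0,0,0],[0,0,0,0,0,0,0],[0,0,0,0,0,0,0]]}}

```text
time_s: 29.47
tcp_pos: [551.7, -250.8, 71.0]
orientation: [0.703, 0.083, 0.702, -0.083]
ft_force: [-0.3, 0.1, -1.7]
width: 0.205
```

```bash
python3 - <<'E'
from h import *
to(551.2,-252.4,61,1.338); s=hub('w22',18); snap('side','side22')
E
```

```text
t 29.47 tcp [ 551.7 -250.8   71. ] yaw_y 1.3361 x [ 0.001 -0.    -1.   ] w 0.205 F [-0.3  0.1 -1.7] q [ 0.12  0.6   0.34  1.79 -0.27  0.8   1.93]
tool delta m [ 0.01   -0.0017 -0.0002]
turn [-0.0019 -0.      0.    ] delta m if after turn [ 0.01   -0.0017 -0.0002]
tilt fix (tool rotvec) [0.     0.0011 0.0001]
tcp proj 319.40672799152657 222.14125465068577
```

View pics/side22.png

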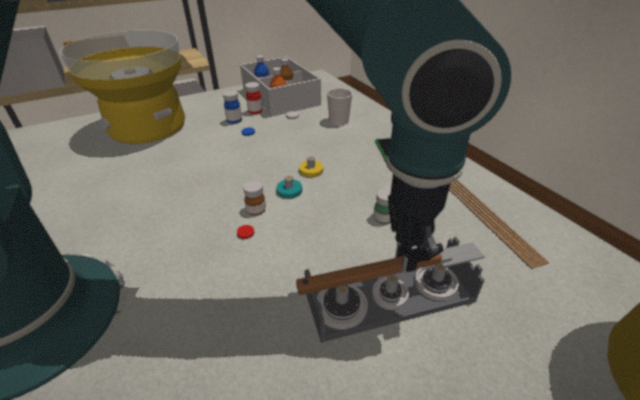

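View pics/w22.png

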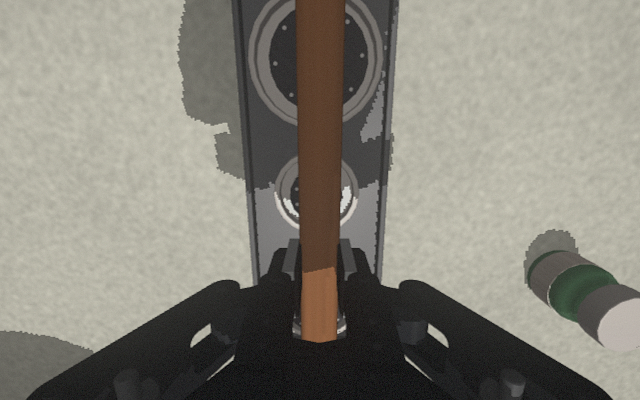

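{"name": "drive_tool", "arguments": {"deltas": [[0.003,-0.0015,0,0,0,0,0],[0.003,0,0,0,0,0,0],[0.002,0,0,0,0,0,0],[0.001,0,0,0,0,0,0],[0,0,0,0,0,0,0],[0,0,0,0,0,0,0]]}}

```text
time_s: 30.07
tcp_pos: [550.8, -252.3, 61.2]
orientation: [0.702, 0.083, 0.702, -0.083]
ft_force: [-1.3, 0.3, 0.1]
width: 0.201
```

{"name": "drive_tool", "arguments": {"deltas": [[0.001,0,0,0,0,0,0],[0,0,0,0,0,0,0],[0,0,0,0,0,0,0]]}}

```text
time_s: 30.32
tcp_pos: [550.9, -252.3, 61.1]
orientation: [0.702, 0.083, 0.702, -0.083]
ft_force: [-8.0, 3.6, 18.2]
width: 0.203
```

```bash
python3 - <<'E'
from h import *
s=snap('side','side23'); im=cv2.cvtColor(s['frame'],cv2.COLOR_RGB2BGR); cv2.imwrite('pics/c23.png',cv2.resize(im[210:350,270:510],None,fx=3,fy=3,interpolation=cv2.INTER_CUBIC)); tool()
E
```

```text
t 30.37 tcp [ 550.9 -252.3   61.1] yaw_y 1.3356 x [ 0.  0. -1.] w 0.201 F [-8.1  3.9 18.1] q [ 0.13  0.61  0.33  1.79 -0.27  0.78  1.94]
```

View pics/c23.png

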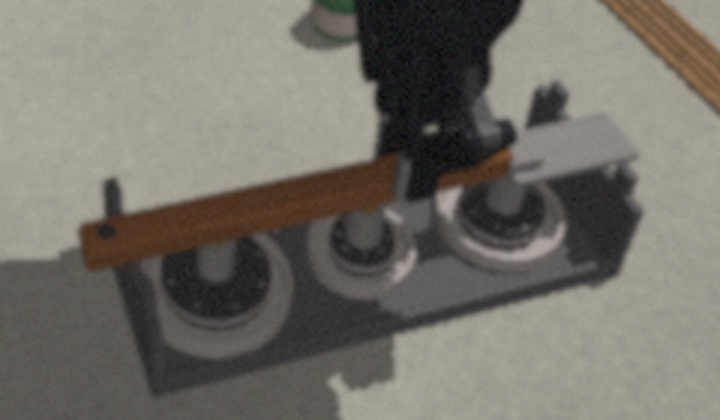

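{"name": "drive_tool", "arguments": {"deltas": [[-0.0008,0,0,0,0,0,0],[0,0,0,0,0,0,0.03],[0,0,0,0,0,0,0.04],[0,0,0,0,0,0,0.045],[0,0,0,0,0,0,0.045],[0,0,0,0,0,0,0.045],[-0.01,0,0,0,0,0,0.045],[-0.03,0,0,0,0,0,0.045],[-0.04,0,0,0,0,0,0.045],[-0.04,0,0,0,0,0,0.045],[-0.04,0,0,0,0,0,0.045],[-0.03,0,0,0,0,0,0.045],[0,0,0,0,0,0,0.045],[0,0,0,0,0,0,0.045]]}}

```text
time_s: 31.53
tcp_pos: [551.4, -252.5, 253.4]
orientation: [0.704, 0.083, 0.701, -0.083]
ft_force: [-0.5, -0.4, -0.9]
width: 0.529
```

```bash
python3 - <<'E'
from h import *
tool(); s=snap('side','side24'); im=cv2.cvtColor(s['frame'],cv2.COLOR_RGB2BGR); cv2.imwrite('pics/c24.png',cv2.resize(im[210:350,270:510],None,fx=3,fy=3,interpolation=cv2.INTER_CUBIC)); 
s=snap('wrist','w24')
e=px2w(s,320,1,73);print(e)
a=np.array([.973,-.230])
for t in (-155,155): print(w2px(s,[531.7+t*a[0],-247.8+t*a[1],73 if t<0 else 59]))
E
```

```text
t 31.53 tcp [ 551.4 -252.5  253.4] yaw_y 1.3357 x [ 0.004 -0.001 -1.   ] w 0.529 F [-0.5 -0.4 -0.9] q [ 0.06  0.38  0.41  1.65 -0.17  1.14  1.85]
[ 378.60197713 -210.04238401   73.        ]
(np.float64(318.40951737632156), np.float64(4.274834978357376))
(np.float64(319.45966335533626), np.float64(282.36116875980525))
```

View pics/c24.png

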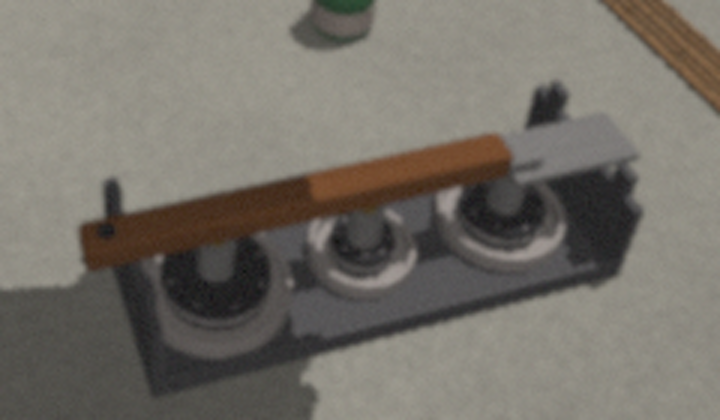

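View pics/w24.png

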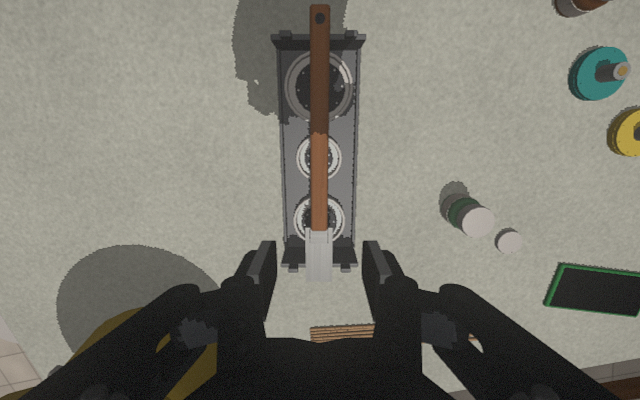

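{"name": "drive_tool", "arguments": {"deltas": [[0,0,0,0,0,0,0.045],[0,0,0,0,0,0,0.045],[0,0,0,0,0,0,0.045]]}}

```text
time_s: 31.88
tcp_pos: [550.6, -252.1, 250.2]
orientation: [0.702, 0.083, 0.703, -0.083]
ft_force: [-0.0, -0.4, -1.0]
width: 0.527
```

```bash
python3 - <<'E'
from h import *
tool(); print(robot.hand_in())
E
```

```text
t 31.88 tcp [ 550.6 -252.1  250.2] yaw_y 1.3357 x [-0.001  0.    -1.   ] w 0.527 F [-0.  -0.4 -1. ] q [ 0.06  0.39  0.41  1.65 -0.17  1.14  1.85]
the job is handed in; nothing more can be done
None
```

I put the large, medium and small heads in their own wells, in that order. Then I laid the scraper in the gaps of the two end panels, blade pointing away from the robot, and handed the job in at 31.9 s.

- **Heads:** before the scraper went on, the wrist picture showed all three hubs within about 3 px (roughly 3 mm) of the well centres, and they looked flat in the side view.
- **Scraper:** it touched down at the expected height. After release, both ends showed within about 1–2 px of where a centred scraper should appear. The side view shows it flat between the lugs.
- **Everything else:** I did not disturb the jars or the turquoise and yellow look-alikes. The gripper was open, about 250 mm above the table and touching nothing.

No check failed. The hand-in reports no verdict. Early on, the scene and side cameras disagreed with the wrist camera by 5–8 mm on the head positions. I used the wrist camera, and the grasps and placings bore that out.

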